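Clamp the bar magnet with the fork key

ROBOT

A 6-joint arm with a two-finger parallel gripper is mounted at the origin on a cart in front of the work surface, level with it; the furniture and walls round the work are solid. World frame = base frame: x ahead of the robot, y to its left, z up, the work surface at z = 0. Lengths are in m, angles in rad, forces in N, time in s.
With the tool pointing down it reaches from about 0.4 to 0.925 m from the base axis. Payload 12.5 kg.
Tool frame: the origin (TCP) lies midway between the tips of the shut fingers; the grasp point (between the pads) lies 19 mm behind it; x points along the fingers, y is the direction in which the jaws open and shut, and the axes are right-handed (so a half turn about x gives the same grasp; the last joint's range is limited). The gripper opens to 95 mm and grips with 3 to 60 N. Pads are 20 mm wide; open, the fingers measure 119 mm over their backs; the gripper's body (75 mm by 180 mm) begins 59 mm behind the grasp point.
Start: joints at [1.17, 0.491, 1.559, -0, 1.092, -0.106], TCP at [0.182, 0.598, 0.215] pointing down, gripper open.
Joint ranges: [-3.1, 3.1], [-0.84, 2.19], [0.05, 2.79], [-1.13, 4.28], [0.06, 2.93], [-2.69, 2.69]. Speed limits (rad/s): [2.22, 2.22, 2.79, 3.14, 3.14, 3.14].

INTERFACE

Orientations are given as a 3x3 rotation matrix whose columns are the frame's x, y, z axes.
In Python, from workcell import observe, viewer, workorder, cut_out, mark_of gives the robot as it stands. The module is installed in compiled form; this text tells all that it offers.
- The arm moves only by the shell command python3 -m creep 'ROWS' [FORCE]. ROWS is JSON, a list of rows, each an object of numbers: "tx", "ty", "tz": the shift along the tool's x, y, z in cm; "roll": the turn about the tool's x in rad; "claw": the opening, from 0 (shut) to 1 (fully open). In form: [{"tx": .., "ty": .., "tz": .., "roll": .., "claw": ..}, ...]. A call has 1 to 20 rows; each row is the pose to reach, as a shift and turn from the pose commanded when the call began, along the tool's axes at that moment; what a row does not reach only later rows make up. A row lasts 1/12 s, in which the tool goes at most 41.7 mm and 7.16 degrees, less where a joint would pass 70% of its speed; a pose out of reach is approached as far as the arm can. A call with a gripper value outside its range is refused whole. The fingers move at their own pace and stop on an object; FORCE is the grip in N (left out, the last holds). Time passes only in rows, so rows that repeat a pose let the fingers close. It gives the time, the measured TCP pose, the force and the opening at its end, in the units of the state.
- observe(): the state, without advancing time (a new reading comes with each control period).
- viewer.snapshot(name): name is "side" or "top" or "wrist"; returns a dict with "pixels" (384x512x3 uint8, red, green, blue), "intrinsics" (3x3 intrinsics, pixels), "cam_to_world" (4x4, takes a point from camera to world coordinates); the wrist camera has in their place "hand_eye" (4x4, takes a point from camera to tool coordinates, whose origin is the TCP and whose axes are the tool frame's). Camera axes: x right, y up, looking along -z (the intrinsics and any distortion apply to the point x, -y, -z); pixel columns grow to the right and rows downward; lengths in m; the calibration is good to about 2 mm. A picture is of the moment at which its call begins: read the wrist's pose just before it. There is no depth.
- workorder.sign_off(): hands the job in, once; it reports no verdict.
Trained networks look in the newest picture that a camera, given by its name, has taken for a name from the list of things; names that differ only in an ending like _2 or _b are one class to them, and where a whole thing is asked for, a point or a joint stands for the part that bears it (a point fixed in the world has none). Each returns a list of dicts, best first, with "confidence" (0 to 1); they miss things now and then, are a little off and sometimes report something else, mostly with a low value. They report only what shows in the picture. A call takes as long as a camera call.
- cut_out(label, camera): "mask" (384x512 bool, what is visible of it).
- mark_of(label, camera): "point" ([x, y, z] in m, in world coordinates, good to about 4 mm: a listed point, or the origin of a listed thing).
The state is a dict: "t": time; "joints": joint angles; "qd": joint speeds; "joint_efforts": joint torques, N m; "tool_pos": TCP position; "orientation": TCP orientation; "force": force on the tool from outside, world axes, zero at the start; "moment": the same for the moment, N m; "width": finger opening in m.
Only numpy, scipy, OpenCV 4.12 (cv2) and the standard library are available. Lean on these libraries where they do the work, as an engineer would, in place of code of your own. Each camera call takes 0.05 s, during which the arm holds its last target. There are 200 camera calls.

TASK

Clamp the bar magnet on its mount: take the T-handled key with the two-pronged fork out of the rack, lower it down the mount's tube until it sits fully over the bar-shaped screw head at the bottom, and with it turn the screw clockwise until the clamp finger stops across the magnet. Then let go, leaving the key standing upright on the screw; leave the other key in the rack.

Things in the scene. Friction and masses are not known exactly. Their poses are not given: they have to be found in the camera images.
- fork_key: Steel T-key, 139 mm tall, 0.18 kg, upright in a 22 mm deep pocket of the rack (either one). Origin: centre of fork underside, z up. Dark handle bar along x, 90 long, 16 wide (y), 18 high, centre 130 mm up; grasp across y. Fork: two prongs at y 11 to 17 and -11 to -17 mm, 30 long in x, 46 high; gap 22 wide along x, 43 high. Half a turn looks the same. Shank 14 mm.
- socket_key: The wrong key, stays in the rack: 114 mm tall, steel T-key with a 70 mm dark handle bar, centre 105 mm above its origin (centre of underside), and a plain round 32 mm socket body, no fork. Upright in the other pocket, 110 mm from the fork key. The rack is a wooden block 80 x 190 x 30 mm.
- screw_head (a point): Top centre of the screw's 52 mm disc, 29 mm above the table, z up; turns with it. Head on it: bar 38 mm along x, 10 wide (y), 16 high. Seated, the fork straddles the bar, key x along point x (either way), key origin here; play 6 mm and 20 degrees, so the key turns about 20 degrees before the screw follows. Grey tube round it: inside 58 mm, mouth 78 mm wide, 61 mm above here.
- clamp_screw (a joint): Turn of the screw in rad, growing clockwise seen from above: 0 = finger open, 1.05 = at the stop, brass clamp finger straight across the magnet lying on the mount's foot plate. Starts at 0 to 0.15; stays where left; friction 0.1 N m. Seen from above, the head bar lies 30 degrees clockwise of the line of the finger.

How it is judged:
On the way, in this order (a step that is already met when the one before it is completed fails the run):
1. the fork of the key sits fully over the screw head, the screw not yet turned home (horizontal distance between fork_key and screw_head below 0.012 m and z of fork_key in the frame of screw_head below 0.008 m and angle between fork_key's own z axis and vertical below 0.25 rad and value of joint clamp_screw below 0.7 rad), for 0.1 s.
2. the screw is turned home with the key on it (value of joint clamp_screw above 0.85 rad and horizontal distance between fork_key and screw_head below 0.015 m and z of fork_key in the frame of screw_head below 0.01 m), for 0.1 s.
At the end, for the whole second after the job is handed in: The screw is turned clockwise to its stop or within about 11 degrees of it (joint above 0.85 rad), and the fork key stands at rest on the screw, within 15 mm of its axis, seated to within 10 mm and tilted less than 14 degrees (all of step 2 and angle between fork_key's own z axis and vertical below 0.25 rad and linear speed of fork_key below 0.02 m/s); the robot touches nothing.
It fails at once if the screw is turned by anything but the seated fork key (value of joint clamp_screw between 0.4 and 0.8 rad and (horizontal distance between fork_key and screw_head above 0.03 m or z of fork_key in the frame of screw_head above 0.016 m)).
It fails at once if the other key is taken out of its pocket or knocked over (distance of socket_key from where it was at the start of the episode above 0.03 m or angle between socket_key's own z axis and vertical above 0.5 rad).
It also fails if it takes over 38 s, if anything falls off the work surface, if the arm or the gripper's body presses on something with over 40 N, if the wrist force passes 120 N, or if a joint passes its speed limit or range.

## Working session

There is one attempt and no reset: what is moved stays moved. The work goes in short steps, Python scripts to look and compute and a shell command to move; the robot and the scene stay as the last step left them, time stands still between calls to the robot, and variables do not carry over. Pictures are saved under pics/ and viewed, about 8 in all and at most 12, crops included, and the job is handed in when it is done.

```bash
mkdir -p pics; cat > h.py <<'E'
import numpy as np, cv2
from workcell import observe, viewer, workorder, cut_out, mark_of
def snap(c,n=None):
    s=observe(); p=viewer.snapshot(c)
    if n: cv2.imwrite(f'pics/{n}.png',p['pixels'][:,:,::-1])
    if c=='wrist':
        T=np.eye(4);T[:3,:3]=s['orientation'];T[:3,3]=s['tool_pos'];p['cam_to_world']=T@np.array(p['hand_eye'])
    return p
def ray(p,u,v,z):
    K=np.array(p['intrinsics']);T=np.array(p['cam_to_world'])
    d=np.linalg.inv(K)@[u,v,1];d=T[:3,:3]@[d[0],-d[1],-d[2]];o=T[:3,3]
    return o+d*(z-o[2])/d[2]
def proj(p,X):
    K=np.array(p['intrinsics']);T=np.linalg.inv(p['cam_to_world']);c=T[:3,:3]@X+T[:3,3]
    q=K@[c[0],-c[1],-c[2]];return q[:2]/q[2]
E
python3 - <<'E'
from h import *
np.set_printoptions(precision=3,suppress=True)
s=observe();print(s['t'],s['orientation'],s['width'])
ims=[]
for c in('top','side','wrist'):
    p=snap(c);ims.append(p['pixels'][:,:,::-1])
    print(c,p['cam_to_world'][:3] if c!='wrist' else p['hand_eye'])
    for l in('fork_key','socket_key','screw_head'):
        for m in mark_of(l,c)[:2]:print(c,l,np.array(m['point']),m['confidence'])
cv2.imwrite('pics/top.png',cv2.resize(ims[0],(800,600)))
cv2.imwrite('pics/side.png',cv2.resize(ims[1],(800,600)))
E
```

```text
0.0 [[-0.     0.291  0.957]
 [-0.001  0.957 -0.291]
 [-1.    -0.001 -0.   ]] 0.09537560061882965
top [[-0.008  0.991 -0.135  0.42 ]
 [-1.    -0.008  0.003  0.054]
 [ 0.002  0.135  0.991  0.918]]
top fork_key [0.544 0.227 0.011] 0.74
top socket_key [0.544 0.108 0.011] 0.53
top screw_head [ 0.584 -0.137  0.03 ] 0.68
side [[ 0.88   0.327 -0.346  0.25 ]
 [-0.475  0.585 -0.657 -0.519]
 [-0.012  0.742  0.67   0.609]]
side fork_key [0.544 0.224 0.011] 0.61
side socket_key [0.544 0.112 0.003] 0.79
side screw_head [ 0.584 -0.13   0.032] 0.69
wrist [[-0.001  0.269 -0.963 -0.168]
 [ 1.     0.001 -0.001 -0.   ]
 [ 0.001 -0.963 -0.269 -0.075]
 [ 0.     0.     0.     1.   ]]
```

View pics/top.png

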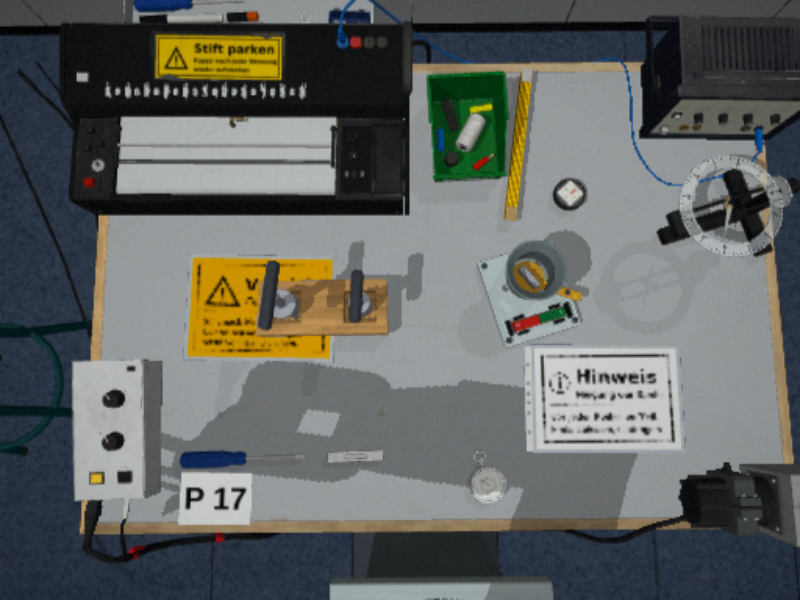

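View pics/side.png

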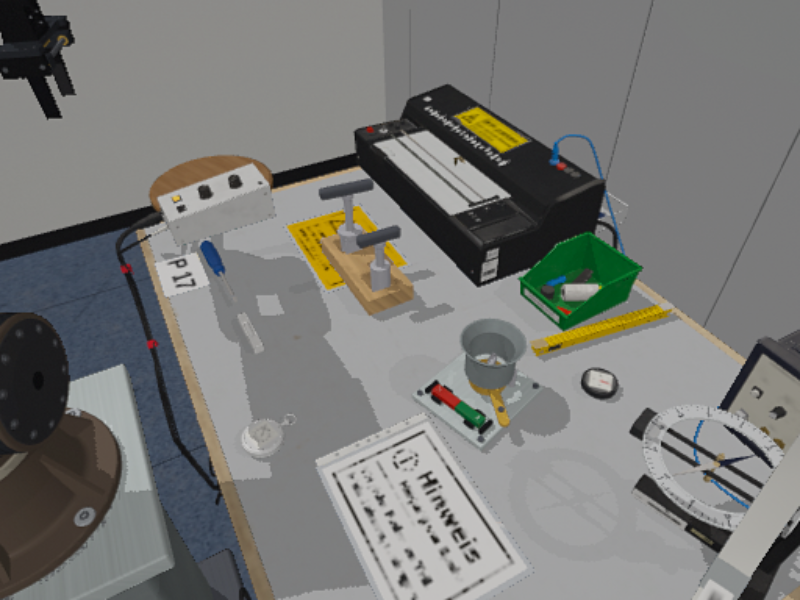

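Top view: fork key left in the rack, with handle from (271,263) to (263,328) px. The socket key is to its right at (355,297). The mount tube is at (533,270), with the head bar running (520,263)–(542,287). The finger points to (575,293) and the magnet lies below. The side view agrees. Next I measure the angles.

```bash
python3 - <<'E'
from h import *
np.set_printoptions(precision=4,suppress=True)
for c in('top','side'):
    p=snap(c);im=p['pixels'].astype(int)
    for l in('fork_key','screw_head'):
        r=cut_out(l,c)
        if not r: print(c,l,'none');continue
        m=r[0]['mask'];print(c,l,r[0]['confidence'],m.sum())
        if l=='fork_key':
            d=m&(im.max(2)<95); n,L,st,ce=cv2.connectedComponentsWithStats(d.astype(np.uint8))
            k=1+st[1:,4].argmax(); v,u=np.where(L==k)
            P=np.array([ray(p,a,b,.138)[:2] for a,b in zip(u,v)])
            mu=P.mean(0);w,V=np.linalg.eigh(np.cov((P-mu).T));ax=V[:,1]
            print(' handle',len(u),mu,np.degrees(np.arctan2(ax[1],ax[0]))%180,'len',np.ptp((P-mu)@ax))
    if c=='top':
        cv2.imwrite('pics/mt.png',cv2.resize(p['pixels'][140:230,290:400,::-1],(770,630)[:2],interpolation=cv2.INTER_CUBIC)[:600])
    for m in mark_of('screw_head',c)[:1]:print(m['point'],proj(p,np.array(m['point'])))
E
```

```text
top fork_key 0.94 653
 handle 412 [0.5449 0.2223] 174.52271474412683 len 0.08837701468495819
top screw_head 0.76 334
[0.5846, -0.1374, 0.0304] [339.2312 178.004 ]
side fork_key 0.64 603
 handle 241 [0.5469 0.2232] 175.12759941847463 len 0.08996158252965814
side screw_head 0.79 293
[0.5871, -0.1315, 0.0321] [313.0488 236.5677]
```

View pics/mt.png

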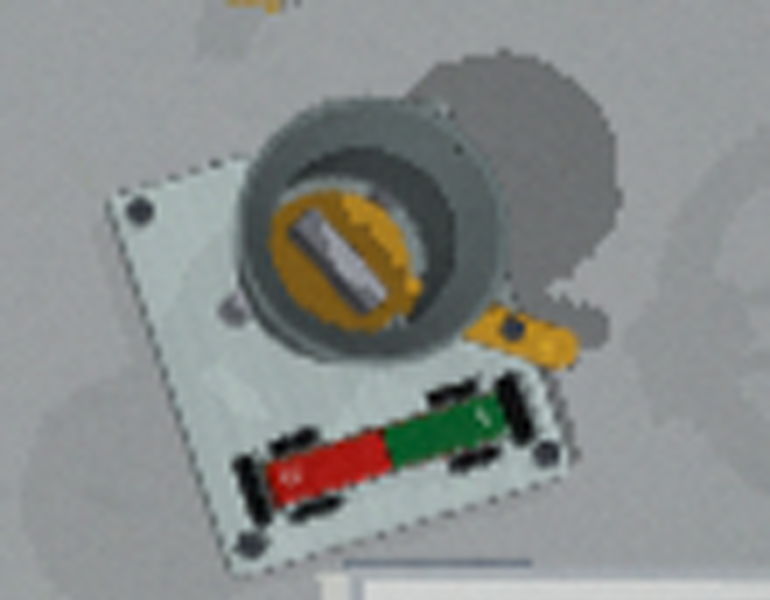

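```bash
python3 -m creep '[{"ty":-25.3,"tz":45.7,"roll":-0.2,"claw":1},{"ty":-25.3,"tz":45.7,"roll":-0.2,"claw":1},{"ty":-25.3,"tz":45.7,"roll":-0.2,"claw":1},{"ty":-25.3,"tz":45.7,"roll":-0.2,"claw":1},{"ty":-25.3,"tz":45.7,"roll":-0.2,"claw":1},{"ty":-25.3,"tz":45.7,"roll":-0.2,"claw":1},{"ty":-25.3,"tz":45.7,"roll":-0.2,"claw":1},{"ty":-25.3,"tz":45.7,"roll":-0.2,"claw":1},{"ty":-25.3,"tz":45.7,"roll":-0.2,"claw":1},{"ty":-25.3,"tz":45.7,"roll":-0.2,"claw":1},{"ty":-25.3,"tz":45.7,"roll":-0.2,"claw":1},{"ty":-25.3,"tz":45.7,"roll":-0.2,"claw":1},{"ty":-25.3,"tz":45.7,"roll":-0.2,"claw":1},{"ty":-25.3,"tz":45.7,"roll":-0.2,"claw":1},{"ty":-25.3,"tz":45.7,"roll":-0.2,"claw":1},{"ty":-25.3,"tz":45.7,"roll":-0.2,"claw":1},{"ty":-25.3,"tz":45.7,"roll":-0.2,"claw":1},{"ty":-25.3,"tz":45.7,"roll":-0.2,"claw":1}]' 50
python3 - <<'E'
from h import *
np.set_printoptions(precision=4,suppress=True)
s=observe();print(s['t'],s['tool_pos'],s['orientation'],s['joints'])
p=snap('wrist','w1')
r=cut_out('fork_key','wrist')
for q in r[:1]:
    m=q['mask'];im=p['pixels'].astype(int);d=m&(im.max(2)<95);v,u=np.where(d)
    P=np.array([ray(p,a,b,.147)[:2] for a,b in zip(u,v)]);mu=P.mean(0);w,V=np.linalg.eigh(np.cov((P-mu).T));ax=V[:,1]
    print(q['confidence'],len(u),mu,np.degrees(np.arctan2(ax[1],ax[0]))%180,np.ptp((P-mu)@ax),np.ptp((P-mu)@V[:,0]))
print(mark_of('fork_key','wrist')[:1])
# screw from top crop
p=snap('top')
f=lambda x,y,z:ray(p,290+(x+.5)/7-.5,140+(y+.5)/7-.5,z)
print('mouth',f(372.5,228.5,.09),'bar',f(337,260,.045),'disc',f(343,262,.029))
a,b=f(303,222,.045),f(372,298,.045);print('bar ang',np.degrees(np.arctan2(*(b-a)[1::-1])),np.linalg.norm(b-a))
E
```

```text
1.0 [0.1816 0.5981 0.2146] [[ 0.      0.2905  0.9569]
 [ 0.0001  0.9569 -0.2905]
 [-1.      0.0001 -0.    ]] [ 1.1704  0.4909  1.5589  0.      1.0917 -0.1056]
[]
mouth [ 0.5861 -0.1327  0.09  ] bar [ 0.5849 -0.1309  0.045 ] disc [ 0.5872 -0.1363  0.029 ]
bar ang -139.58081897676428 0.033014958271230466schema error: expected keys tx, ty, tz, roll, claw
```

View pics/w1.png

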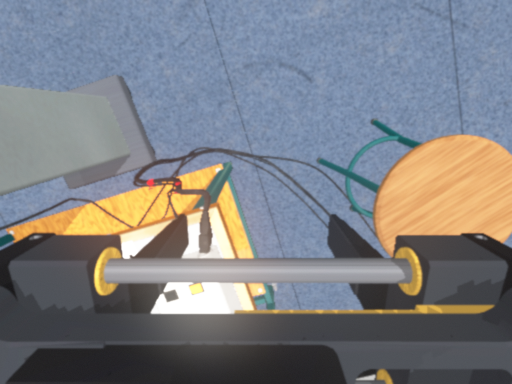

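The move was refused because every row needs all five keys, so the arm is still at the start (the wrist picture shows only floor and stool). I'll resend it in full.

```bash
python3 -m creep '[{"tx":0,"ty":-25.3,"tz":45.7,"roll":-0.2,"claw":1},{"tx":0,"ty":-25.3,"tz":45.7,"roll":-0.2,"claw":1},{"tx":0,"ty":-25.3,"tz":45.7,"roll":-0.2,"claw":1},{"tx":0,"ty":-25.3,"tz":45.7,"roll":-0.2,"claw":1},{"tx":0,"ty":-25.3,"tz":45.7,"roll":-0.2,"claw":1},{"tx":0,"ty":-25.3,"tz":45.7,"roll":-0.2,"claw":1},{"tx":0,"ty":-25.3,"tz":45.7,"roll":-0.2,"claw":1},{"tx":0,"ty":-25.3,"tz":45.7,"roll":-0.2,"claw":1},{"tx":0,"ty":-25.3,"tz":45.7,"roll":-0.2,"claw":1},{"tx":0,"ty":-25.3,"tz":45.7,"roll":-0.2,"claw":1},{"tx":0,"ty":-25.3,"tz":45.7,"roll":-0.2,"claw":1},{"tx":0,"ty":-25.3,"tz":45.7,"roll":-0.2,"claw":1},{"tx":0,"ty":-25.3,"tz":45.7,"roll":-0.2,"claw":1},{"tx":0,"ty":-25.3,"tz":45.7,"roll":-0.2,"claw":1},{"tx":0,"ty":-25.3,"tz":45.7,"roll":-0.2,"claw":1},{"tx":0,"ty":-25.3,"tz":45.7,"roll":-0.2,"claw":1},{"tx":0,"ty":-25.3,"tz":45.7,"roll":-0.2,"claw":1},{"tx":0,"ty":-25.3,"tz":45.7,"roll":-0.2,"claw":1}]' 50
python3 - <<'E'
from h import *
np.set_printoptions(precision=4,suppress=True)
s=observe();print(s['t'],s['tool_pos'],s['orientation'],s['joints'])
p=snap('wrist','w2')
r=cut_out('fork_key','wrist')
for q in r[:1]:
    m=q['mask'];im=p['pixels'].astype(int);d=m&(im.max(2)<95);v,u=np.where(d)
    P=np.array([ray(p,a,b,.147)[:2] for a,b in zip(u,v)]);mu=P.mean(0);w,V=np.linalg.eigh(np.cov((P-mu).T));ax=V[:,1]
    print(q['confidence'],len(u),mu,np.degrees(np.arctan2(ax[1],ax[0]))%180,np.ptp((P-mu)@ax),np.ptp((P-mu)@V[:,0]))
print(mark_of('fork_key','wrist')[:1])
E
```

```text
t: 2.7
tool_pos: [0.5447, 0.2242, 0.2148]
orientation: [[0.0, 0.093, 0.996], [0.0, 0.996, -0.093], [-1.0, 0.0, 0.0]]
force: [0.3, 0.9, -0.5]
width: 0.095
2.7 [0.5447 0.2242 0.2148] [[ 0.0002  0.0931  0.9957]
 [ 0.0002  0.9957 -0.0931]
 [-1.      0.0002  0.0002]] [ 0.2783  0.4393  1.6498  0.0001  1.0522 -1.1993]
0.83 279 [0.5712 0.2196] 1.2593856395864407 0.06140008943801942 0.014093007125264753
[{'point': [0.5452, 0.2228, 0.0066], 'confidence': 0.81}]
```

View pics/w2.png

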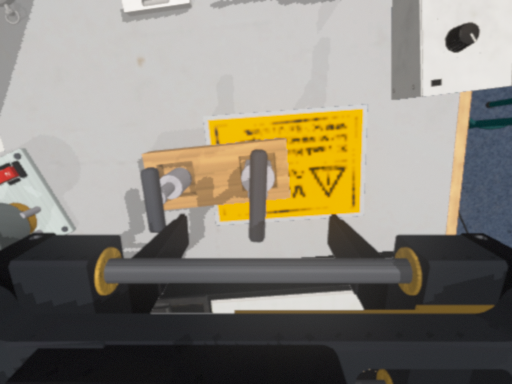

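The wrist view shows the fork key (handle from (258,150) to (257,240)) centred between the fingers, with the socket key left at (155,200). Descend and grip.

```bash
python3 -m creep '[{"tx":4,"ty":-0.1,"tz":0.1,"roll":0,"claw":1},{"tx":7,"ty":-0.1,"tz":0.1,"roll":0,"claw":1},{"tx":9.6,"ty":-0.1,"tz":0.1,"roll":0,"claw":1},{"tx":9.6,"ty":-0.1,"tz":0.1,"roll":0,"claw":1},{"tx":9.6,"ty":-0.1,"tz":0.1,"roll":0,"claw":0},{"tx":9.6,"ty":-0.1,"tz":0.1,"roll":0,"claw":0},{"tx":9.6,"ty":-0.1,"tz":0.1,"roll":0,"claw":0},{"tx":9.6,"ty":-0.1,"tz":0.1,"roll":0,"claw":0},{"tx":9.6,"ty":-0.1,"tz":0.1,"roll":0,"claw":0},{"tx":9.6,"ty":-0.1,"tz":0.1,"roll":0,"claw":0},{"tx":9.6,"ty":-0.1,"tz":0.1,"roll":0,"claw":0},{"tx":9.6,"ty":-0.1,"tz":0.1,"roll":0,"claw":0},{"tx":9.6,"ty":-0.1,"tz":0.1,"roll":0,"claw":0},{"tx":9.6,"ty":-0.1,"tz":0.1,"roll":0,"claw":0}]' 50
```

```text
t: 4.02
tool_pos: [0.5463, 0.2221, 0.1186]
orientation: [[-0.0, 0.095, 0.996], [0.0, 0.996, -0.095], [-1.0, 0.0, -0.0]]
force: [-0.0, -0.2, -0.1]
width: 0.0339
```

```bash
python3 -m creep '[{"tx":0,"ty":0,"tz":0,"roll":0,"claw":0},{"tx":0,"ty":0,"tz":0,"roll":0,"claw":0},{"tx":0,"ty":0,"tz":0,"roll":0,"claw":0},{"tx":0,"ty":0,"tz":0,"roll":0,"claw":0},{"tx":0,"ty":0,"tz":0,"roll":0,"claw":0},{"tx":0,"ty":0,"tz":0,"roll":0,"claw":0},{"tx":-2,"ty":0,"tz":0,"roll":0,"claw":0},{"tx":-5,"ty":0,"tz":0,"roll":0,"claw":0},{"tx":-9,"ty":0,"tz":0,"roll":0,"claw":0},{"tx":-13,"ty":0,"tz":0,"roll":0,"claw":0},{"tx":-15,"ty":0,"tz":0,"roll":0,"claw":0},{"tx":-15,"ty":0,"tz":0,"roll":0,"claw":0}]' 50
```

```text
t: 5.02
tool_pos: [0.5475, 0.2225, 0.2734]
orientation: [[0.007, 0.095, 0.995], [0.002, 0.996, -0.095], [-1.0, 0.003, 0.007]]
force: [-0.3, 0.2, -3.1]
width: 0.0183
```

```bash
python3 -m creep '[{"tx":0,"ty":-35.1,"tz":7.2,"roll":-0.75,"claw":0},{"tx":0,"ty":-35.1,"tz":7.2,"roll":-0.75,"claw":0},{"tx":0,"ty":-35.1,"tz":7.2,"roll":-0.75,"claw":0},{"tx":0,"ty":-35.1,"tz":7.2,"roll":-0.75,"claw":0},{"tx":0,"ty":-35.1,"tz":7.2,"roll":-0.75,"claw":0},{"tx":0,"ty":-35.1,"tz":7.2,"roll":-0.75,"claw":0},{"tx":0,"ty":-35.1,"tz":7.2,"roll":-0.75,"claw":0},{"tx":0,"ty":-35.1,"tz":7.2,"roll":-0.75,"claw":0},{"tx":0,"ty":-35.1,"tz":7.2,"roll":-0.75,"claw":0},{"tx":0,"ty":-35.1,"tz":7.2,"roll":-0.75,"claw":0},{"tx":0,"ty":-35.1,"tz":7.2,"roll":-0.75,"claw":0},{"tx":0,"ty":-35.1,"tz":7.2,"roll":-0.75,"claw":0},{"tx":0,"ty":-35.1,"tz":7.2,"roll":-0.75,"claw":0},{"tx":0,"ty":-35.1,"tz":7.2,"roll":-0.75,"claw":0},{"tx":0,"ty":-35.1,"tz":7.2,"roll":-0.75,"claw":0},{"tx":0,"ty":-35.1,"tz":7.2,"roll":-0.75,"claw":0}]' 50
python3 - <<'E'
from h import *
np.set_printoptions(precision=4,suppress=True)
s=observe();print(s['t'],s['tool_pos'],s['orientation'],s['joints'],s['force'])
for c in('wrist','side','top'):
    p=snap(c)
    if c!='top':cv2.imwrite(f'pics/c_{c}.png',p['pixels'][:,:,::-1])
    for l in('fork_key','screw_head'):
        for m in mark_of(l,c)[:1]:print(c,l,np.array(m['point']),m['confidence'])
a=cv2.imread('pics/c_wrist.png');b=cv2.imread('pics/c_side.png')
cv2.imwrite('pics/c.png',np.hstack([a[:,:400],cv2.resize(b[100:292,210:410],(400,384),interpolation=cv2.INTER_CUBIC)]))
E
```

```text
t: 6.35
tool_pos: [0.5848, -0.1332, 0.2687]
orientation: [[0.0, -0.61, 0.792], [0.0, 0.792, 0.61], [-1.0, -0.0, 0.0]]
force: [0.3, -0.4, -1.4]
width: 0.0183
6.35 [ 0.5848 -0.1332  0.2687] [[ 0.0002 -0.6104  0.7921]
 [ 0.      0.7921  0.6104]
 [-1.     -0.0001  0.0002]] [-0.3342  0.4061  1.5522  0.0001  1.1832 -2.5615] [ 0.324  -0.3652 -1.4022]
wrist fork_key [ 0.5834 -0.132   0.156 ] 0.92
wrist screw_head [ 0.5827 -0.1325  0.0322] 0.59
side fork_key [ 0.581  -0.1307  0.1633] 0.85
side screw_head [ 0.5836 -0.1292  0.028 ] 0.63
top screw_head [ 0.584  -0.137   0.0315] 0.49
```

View pics/c.png

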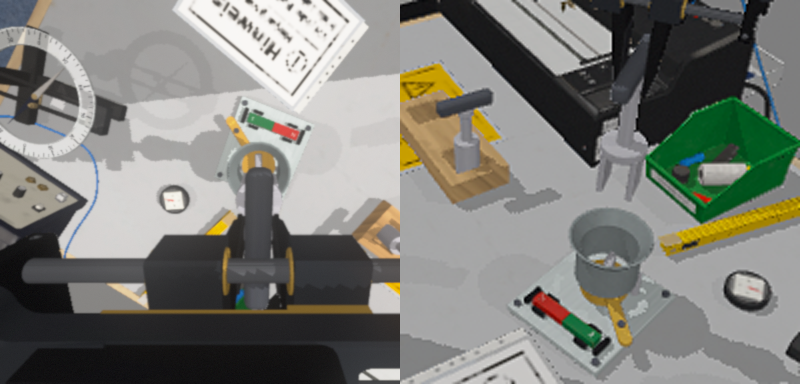

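The fork hangs upright at (620,150) over the tube at (605,250). Key and screw agree within about 3 mm. Lowering to just above the head first, then slowly.

```bash
python3 -m creep '[{"tx":2,"ty":0,"tz":0,"roll":0,"claw":0},{"tx":4,"ty":0,"tz":0,"roll":0,"claw":0},{"tx":6,"ty":0,"tz":0,"roll":0,"claw":0},{"tx":7.5,"ty":0,"tz":0,"roll":0,"claw":0},{"tx":9,"ty":0,"tz":0,"roll":0,"claw":0},{"tx":10.2,"ty":0,"tz":0,"roll":0,"claw":0},{"tx":11,"ty":0,"tz":0,"roll":0,"claw":0},{"tx":11.3,"ty":0,"tz":0,"roll":0,"claw":0},{"tx":11.6,"ty":0,"tz":0,"roll":0,"claw":0},{"tx":11.8,"ty":0,"tz":0,"roll":0,"claw":0},{"tx":11.8,"ty":0,"tz":0,"roll":0,"claw":0}]' 50
```

```text
t: 7.72
tool_pos: [0.5848, -0.1342, 0.1508]
orientation: [[0.0, -0.609, 0.793], [-0.0, 0.793, 0.609], [-1.0, -0.0, 0.0]]
force: [-0.5, 0.3, -2.3]
width: 0.0181
```

```bash
python3 -m creep '[{"tx":0.3,"ty":0,"tz":0,"roll":0,"claw":0},{"tx":0.6,"ty":0,"tz":0,"roll":0,"claw":0},{"tx":0.8,"ty":0,"tz":0,"roll":0,"claw":0},{"tx":0.9,"ty":0,"tz":0,"roll":0,"claw":0},{"tx":0.9,"ty":0,"tz":0,"roll":0,"claw":0},{"tx":0.9,"ty":0,"tz":0,"roll":0,"claw":0}]' 50
python3 - <<'E'
from h import *
for c in('side','wrist','top'):
    p=snap(c,'s2_'+c)
    for l in('fork_key','screw_head'):
        for m in mark_of(l,c)[:1]:print(c,l,np.round(m['point'],4),m['confidence'])
E
```

```text
t: 8.22
tool_pos: [0.5847, -0.1342, 0.1416]
orientation: [[0.0, -0.609, 0.793], [0.0, 0.793, 0.609], [-1.0, 0.0, 0.0]]
force: [0.0, 0.3, -1.7]
width: 0.0182
side fork_key [ 0.5849 -0.1332  0.0355] 0.94
side screw_head [ 0.5838 -0.1305  0.0287] 0.53
wrist fork_key [ 0.5828 -0.1376  0.0328] 0.93
```

```bash
python3 -m creep '[{"tx":0.1,"ty":0,"tz":0,"roll":0,"claw":0},{"tx":0.2,"ty":0,"tz":0,"roll":0,"claw":0},{"tx":0.2,"ty":0,"tz":0,"roll":0,"claw":0},{"tx":0.2,"ty":0,"tz":0,"roll":0,"claw":0}]' 50
```

```text
t: 9.0
tool_pos: [0.5848, -0.1341, 0.1396]
orientation: [[0.0, -0.609, 0.793], [0.0, 0.793, 0.609], [-1.0, -0.0, 0.0]]
force: [0.5, 0.7, -0.4]
width: 0.018
```

```bash
python3 -m creep '[{"tx":0,"ty":0,"tz":0,"roll":0.1,"claw":0},{"tx":0,"ty":0,"tz":0,"roll":0.2,"claw":0},{"tx":0,"ty":0,"tz":0,"roll":0.3,"claw":0},{"tx":0,"ty":0,"tz":0,"roll":0.4,"claw":0},{"tx":0,"ty":0,"tz":0,"roll":0.5,"claw":0},{"tx":0,"ty":0,"tz":0,"roll":0.6,"claw":0},{"tx":0,"ty":0,"tz":0,"roll":0.7,"claw":0},{"tx":0,"ty":0,"tz":0,"roll":0.8,"claw":0},{"tx":0,"ty":0,"tz":0,"roll":0.9,"claw":0},{"tx":0,"ty":0,"tz":0,"roll":0.9,"claw":0}]' 50
python3 - <<'E'
from h import *
s=observe();print(s['moment'],s['joints'])
for c in('side','top'):
    p=snap(c,'s3_'+c)
    for m in mark_of('fork_key',c)[:1]:print(c,np.round(m['point'],4),m['confidence'])
a=cv2.imread('pics/s3_side.png')[130:290,210:410];b=cv2.imread('pics/s3_top.png')[120:240,280:430]
cv2.imwrite('pics/s3.png',np.hstack([cv2.resize(a,(400,320)),cv2.resize(b,(400,320),interpolation=cv2.INTER_CUBIC)]))
E
```

```text
t: 9.83
tool_pos: [0.5847, -0.1342, 0.1396]
orientation: [[0.0, 0.247, 0.969], [0.0, 0.969, -0.247], [-1.0, 0.0, 0.0]]
force: [-1.0, 0.3, -0.9]
width: 0.018
[-0.06636848 -0.00226712  0.01588039] [-3.35628877e-01  5.38337806e-01  1.70242092e+00  4.53338355e-05
  9.00772296e-01 -1.65727831e+00]
side [ 0.5854 -0.1335  0.0319] 0.63
top [ 0.5848 -0.1328  0.0305] 0.58
```

View pics/s3.png

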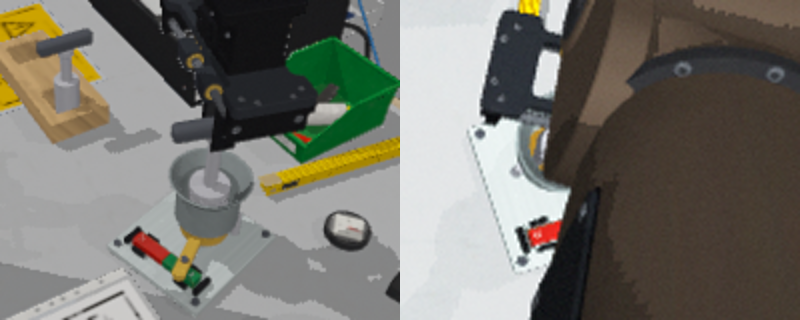

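The finger has swung and now lies at (187,260) in the left half, over the edge of the magnet, with the fork down in the tube. I'll keep turning.

```bash
python3 -m creep '[{"tx":0,"ty":0,"tz":0,"roll":0.1,"claw":0},{"tx":0,"ty":0,"tz":0,"roll":0.2,"claw":0},{"tx":0,"ty":0,"tz":0,"roll":0.3,"claw":0},{"tx":0,"ty":0,"tz":0,"roll":0.35,"claw":0},{"tx":0,"ty":0,"tz":0,"roll":0.35,"claw":0}]' 50
python3 - <<'E'
from h import *
s=observe();print(s['moment'])
E
python3 -m creep '[{"tx":0,"ty":0,"tz":0,"roll":0.05,"claw":0},{"tx":0,"ty":0,"tz":0,"roll":0.1,"claw":0},{"tx":0,"ty":0,"tz":0,"roll":0.1,"claw":0}]' 50
python3 - <<'E'
from h import *
s=observe();print(s['moment'],s['joints'][5])
p=snap('side','s4')
cv2.imwrite('pics/s4c.png',cv2.resize(p['pixels'][190:290,250:370,::-1],(720,600),interpolation=cv2.INTER_CUBIC))
for m in mark_of('fork_key','side')[:1]:print(np.round(m['point'],4),m['confidence'])
E
```

```text
t: 10.45
tool_pos: [0.5846, -0.1341, 0.1396]
orientation: [[-0.0, 0.56, 0.828], [0.0, 0.828, -0.56], [-1.0, -0.0, -0.0]]
force: [-0.0, -0.0, -1.1]
width: 0.0184
[-0.16023955  0.12949039  0.06996656]
t: 10.7
tool_pos: [0.5848, -0.1341, 0.1397]
orientation: [[0.0, 0.639, 0.769], [-0.0, 0.769, -0.639], [-1.0, 0.0, 0.0]]
force: [0.4, -0.0, -1.6]
width: 0.0182
[-0.03225488 -0.09958962  0.07096279] -1.2128342017582894
```

View pics/s4c.png

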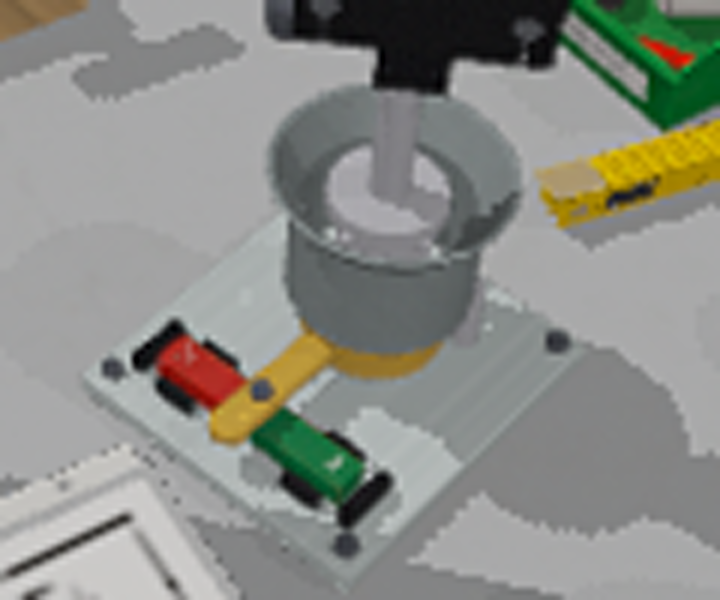

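The finger lies straight across the magnet's middle (260,390), but no stop torque shows yet. One small push more.

```bash
python3 -m creep '[{"tx":0,"ty":0,"tz":0,"roll":0.04,"claw":0},{"tx":0,"ty":0,"tz":0,"roll":0.08,"claw":0},{"tx":0,"ty":0,"tz":0,"roll":0.08,"claw":0}]' 50
python3 - <<'E'
from h import *
s=observe();print(s['moment'],s['joints'][5])
p=snap('side')
r=lambda n:cv2.inRange(cv2.cvtColor(n,cv2.COLOR_RGB2HSV),(12,120,100),(28,255,255))
a=r(p['pixels'][240:268,284:312].copy());b=r(cv2.cvtColor(cv2.imread('pics/s4.png'),cv2.COLOR_BGR2RGB)[240:268,284:312].copy())
for m in(b,a):v,u=np.where(m);print(len(u),u.mean(),v.mean())
E
```

```text
t: 11.05
tool_pos: [0.5848, -0.1344, 0.1397]
orientation: [[0.0, 0.698, 0.716], [-0.001, 0.716, -0.698], [-1.0, -0.0, 0.001]]
force: [1.6, -1.4, -1.8]
width: 0.0184
[-0.48527232 -0.1279447   0.64340002] -1.1333250735151466
169 12.455621301775148 13.804733727810651
168 12.44047619047619 13.779761904761905
```

At the stop: torque jumped to 0.64 N m and the finger did not move. I'll unload within the play, release and retreat upward.

```bash
python3 -m creep '[{"tx":0,"ty":0,"tz":0,"roll":-0.05,"claw":0},{"tx":0,"ty":0,"tz":0,"roll":-0.1,"claw":0},{"tx":0,"ty":0,"tz":0,"roll":-0.1,"claw":0.1},{"tx":0,"ty":0,"tz":0,"roll":-0.1,"claw":0.25},{"tx":0,"ty":0,"tz":0,"roll":-0.1,"claw":0.4},{"tx":0,"ty":0,"tz":0,"roll":-0.1,"claw":0.6},{"tx":0,"ty":0,"tz":0,"roll":-0.1,"claw":0.6},{"tx":0,"ty":0,"tz":0,"roll":-0.1,"claw":0.6},{"tx":0,"ty":0,"tz":0,"roll":-0.1,"claw":0.6},{"tx":0,"ty":0,"tz":0,"roll":-0.1,"claw":0.6}]'
python3 - <<'E'
from h import *
p=snap('side');
for m in mark_of('fork_key','side')[:1]:print(np.round(m['point'],4),m['confidence'])
E
```

```text
t: 11.93
tool_pos: [0.5847, -0.1341, 0.1396]
orientation: [[0.0, 0.625, 0.781], [0.0, 0.781, -0.625], [-1.0, 0.0, 0.0]]
force: [-0.5, 0.3, 0.1]
width: 0.0556
[ 0.5831 -0.1324  0.0318] 0.92
```

```bash
python3 -m creep '[{"tx":-1,"ty":0,"tz":0,"roll":0,"claw":0.6},{"tx":-3,"ty":0,"tz":0,"roll":0,"claw":0.6},{"tx":-6,"ty":0,"tz":0,"roll":0,"claw":0.6},{"tx":-9,"ty":0,"tz":0,"roll":0,"claw":0.6},{"tx":-12,"ty":0,"tz":0,"roll":0,"claw":0.6},{"tx":-14,"ty":0,"tz":0,"roll":0,"claw":0.6},{"tx":-14,"ty":0,"tz":0,"roll":0,"claw":0.6},{"tx":-14,"ty":0,"tz":0,"roll":0,"claw":0.6},{"tx":-14,"ty":0,"tz":0,"roll":0,"claw":0.6}]'
python3 - <<'E'
from h import *
p=snap('side');
for l in('fork_key','socket_key'):
  for m in mark_of(l,'side')[:1]:print(l,np.round(m['point'],4),m['confidence'])
cv2.imwrite('pics/end.png',cv2.resize(p['pixels'][90:290,170:390,::-1],(660,600),interpolation=cv2.INTER_CUBIC))
E
```

```text
t: 12.78
tool_pos: [0.5843, -0.134, 0.2793]
orientation: [[-0.001, 0.625, 0.781], [0.0, 0.781, -0.625], [-1.0, -0.0, -0.001]]
force: [0.2, -0.0, 0.3]
width: 0.0569
fork_key [ 0.5833 -0.1304  0.0306] 0.59
socket_key [0.5418 0.1114 0.0036] 0.56
```

View pics/end.png

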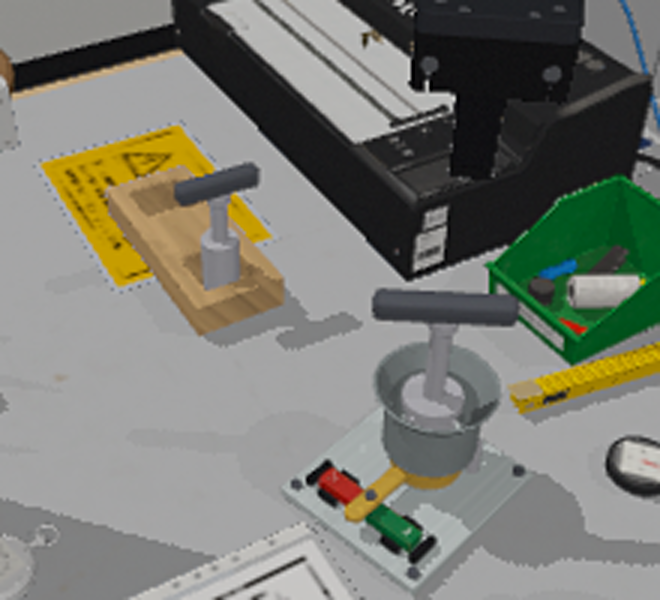

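The key stands upright in the tube (handle at (445,307)). The finger is across the magnet at (372,495), the socket key is still in its pocket, and the gripper is clear above.

```bash
python3 -c "
from workcell import workorder
print(workorder.sign_off())"
```

```text
the job is handed in; nothing more can be done
None
```

The magnet is clamped and the job is handed in; the interface gives no verdict. I took the fork key out of the rack, lowered it over the screw head and turned it clockwise to the stop. Then I backed it off about 0.1 rad within the play, let go and retreated upward, using about 13 s of the 38 s.

**Screw:** on the last push the torque about the vertical rose from about 0.07 to 0.64 N m and the finger did not move further. The finger lies straight across the middle of the magnet.

**Fork key:** it stands upright in the tube with its underside at about z = 0.031 m, where fully seated is 0.029 m. It is within about 4 mm of the screw axis.

**Socket key and gripper:** the socket key is still in its pocket, and the gripper is about 14 cm above its release height, touching nothing.

**Failures and disagreements:**
- **Refused move:** the first move command was refused because rows lacked a key, and nothing moved.
- **Screw position:** the networks' and pixel estimates of the screw position differed by up to about 8 mm in y. I used roughly their mean, and the fork went on without resistance.

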